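Load four keyed test cups into the reading rack in reverse order

TASK

Move the four test cups from the white intake tray into the four bays of the grey reading rack in reverse order: the cup that stood at the left end of the intake row goes into the bay at the right end of the rack, and so on, so that the lid colours run opposite to the coloured cards in the tray. Turn each cup so that its flat strip pod drops into the bay's notch and the cup stands fully home. Keep the cups upright and set them down, do not drop them.

Things in the scene. Friction and masses are not known exactly. Their poses are not given: they have to be found in the camera images.
- cup_red: Loose test cup, red lid, ~90 g, 82 mm tall. Origin: underside centre of its white round body (52 mm across); z up. Grip the round concentric lid, 56 mm across at 64-82 mm height, from above at any yaw. A white flat-fronted strip pod juts out to the cup's +x: 36 mm wide, front 45 mm from the axis, 2-46 mm high, seen from above beside the lid. At first the pod points within 0.8 rad of world +x.
- cup_yellow: Loose test cup, yellow lid, ~90 g, 82 mm tall. Origin: underside centre of its white round body (52 mm across); z up. Grip the round concentric lid, 56 mm across at 64-82 mm height, from above at any yaw. A white flat-fronted strip pod juts out to the cup's +x: 36 mm wide, front 45 mm from the axis, 2-46 mm high, seen from above beside the lid. At first the pod points within 0.8 rad of world +x.
- cup_green: Loose test cup, green lid, ~90 g, 82 mm tall. Origin: underside centre of its white round body (52 mm across); z up. Grip the round concentric lid, 56 mm across at 64-82 mm height, from above at any yaw. A white flat-fronted strip pod juts out to the cup's +x: 36 mm wide, front 45 mm from the axis, 2-46 mm high, seen from above beside the lid. At first the pod points within 0.8 rad of world +x.
- cup_blue: Loose test cup, blue lid, ~90 g, 82 mm tall. Origin: underside centre of its white round body (52 mm across); z up. Grip the round concentric lid, 56 mm across at 64-82 mm height, from above at any yaw. A white flat-fronted strip pod juts out to the cup's +x: 36 mm wide, front 45 mm from the axis, 2-46 mm high, seen from above beside the lid. At first the pod points within 0.8 rad of world +x.
- place_red: Fixed starting place of the red-lidded cup: grey pad 70 by 78 mm, 2 mm thick, with a red card, 30 (x) by 64 mm (y), 53 mm to the -x side of its centre. Origin: underside of the pad's centre, axes as the intake tray's. The cup starts on the pad, within 3 mm of its centre. The cards never move: they keep showing the original order.
- place_yellow: Fixed starting place of the yellow-lidded cup: grey pad 70 by 78 mm, 2 mm thick, with a yellow card, 30 (x) by 64 mm (y), 53 mm to the -x side of its centre. Origin: underside of the pad's centre, axes as the intake tray's. The cup starts on the pad, within 3 mm of its centre. The cards never move: they keep showing the original order.
- place_green: Fixed starting place of the green-lidded cup: grey pad 70 by 78 mm, 2 mm thick, with a green card, 30 (x) by 64 mm (y), 53 mm to the -x side of its centre. Origin: underside of the pad's centre, axes as the intake tray's. The cup starts on the pad, within 3 mm of its centre. The cards never move: they keep showing the original order.
- place_blue: Fixed starting place of the blue-lidded cup: grey pad 70 by 78 mm, 2 mm thick, with a blue card, 30 (x) by 64 mm (y), 53 mm to the -x side of its centre. Origin: underside of the pad's centre, axes as the intake tray's. The cup starts on the pad, within 3 mm of its centre. The cards never move: they keep showing the original order.
- intake_tray: White fixed tray, 364 (y) by 130 mm (x), 8 mm thick, end lips 14 mm high, with the four places in a row at y = -132, -44, 44, 132 mm. Origin: underside, below the row's middle; y runs along the row to the robot's left, x away from the robot (yaw within 0.1 rad of the world's). It is the nearer or the farther row.
- reading_rack: Grey fixed rack, 372 (y) by 108 mm (x); four bays, centres x = 0, y = -132, -44, 44, 132 mm. Origin: underside; axes like the tray's. Bay floor at z = 6 mm, walls to 20 mm. Bay: 68 mm square plus a notch 52 mm wide (y) from x = 34 to 55 mm for the pod, so pods point to the rack's +x, away from the robot. Play 8 mm each way, 0.2 rad. Seated cup origin: z = 6 mm.
Mind the look-alikes: they are no part of the job. What is shaped like the cup_red but orange or purple is not meant.

How it is judged:
At the end, for the whole second after the job is handed in: One cup in each bay, in the reverse of its card order: within 12 mm of the bay centre along each rack axis, origin 3 to 10 mm above the rack's, within 0.1 rad of upright, turned within 0.4 rad of the rack's x axis, at rest (under 0.03 m/s and 0.3 rad/s) (x of cup_red in the frame of reading_rack between -0.012 and 0.012 m and (y of cup_red in the frame of reading_rack between -0.144 and -0.12 m or y of cup_red in the frame of reading_rack between -0.056 and -0.032 m or y of cup_red in the frame of reading_rack between 0.032 and 0.056 m or y of cup_red in the frame of reading_rack between 0.12 and 0.144 m) and z of cup_red in the frame of reading_rack between 0.003 and 0.01 m and angle between each of cup_red, cup_yellow, cup_green, cup_blue's own z axis and vertical below 0.1 rad and angle between the x axis of each of cup_red, cup_yellow, cup_green, cup_blue and the x axis of reading_rack, either way round below 0.4 rad and linear speed of each of cup_red, cup_yellow, cup_green, cup_blue below 0.03 m/s and angular speed of each of cup_red, cup_yellow, cup_green, cup_blue below 0.3 rad/s and x of cup_yellow in the frame of reading_rack between -0.012 and 0.012 m and (y of cup_yellow in the frame of reading_rack between -0.144 and -0.12 m or y of cup_yellow in the frame of reading_rack between -0.056 and -0.032 m or y of cup_yellow in the frame of reading_rack between 0.032 and 0.056 m or y of cup_yellow in the frame of reading_rack between 0.12 and 0.144 m) and z of cup_yellow in the frame of reading_rack between 0.003 and 0.01 m and x of cup_green in the frame of reading_rack between -0.012 and 0.012 m and (y of cup_green in the frame of reading_rack between -0.144 and -0.12 m or y of cup_green in the frame of reading_rack between -0.056 and -0.032 m or y of cup_green in the frame of reading_rack between 0.032 and 0.056 m or y of cup_green in the frame of reading_rack between 0.12 and 0.144 m) and z of cup_green in the frame of reading_rack between 0.003 and 0.01 m and x of cup_blue in the frame of reading_rack between -0.012 and 0.012 m and (y of cup_blue in the frame of reading_rack between -0.144 and -0.12 m or y of cup_blue in the frame of reading_rack between -0.056 and -0.032 m or y of cup_blue in the frame of reading_rack between 0.032 and 0.056 m or y of cup_blue in the frame of reading_rack between 0.12 and 0.144 m) and z of cup_blue in the frame of reading_rack between 0.003 and 0.01 m and ((y of place_yellow in the frame of place_red above 0 m and y of cup_yellow in the frame of cup_red below 0 m) or (y of place_yellow in the frame of place_red below 0 m and y of cup_yellow in the frame of cup_red above 0 m)) and ((y of place_green in the frame of place_red above 0 m and y of cup_green in the frame of cup_red below 0 m) or (y of place_green in the frame of place_red below 0 m and y of cup_green in the frame of cup_red above 0 m)) and ((y of place_green in the frame of place_yellow above 0 m and y of cup_green in the frame of cup_yellow below 0 m) or (y of place_green in the frame of place_yellow below 0 m and y of cup_green in the frame of cup_yellow above 0 m)) and ((y of place_blue in the frame of place_red above 0 m and y of cup_blue in the frame of cup_red below 0 m) or (y of place_blue in the frame of place_red below 0 m and y of cup_blue in the frame of cup_red above 0 m)) and ((y of place_blue in the frame of place_yellow above 0 m and y of cup_blue in the frame of cup_yellow below 0 m) or (y of place_blue in the frame of place_yellow below 0 m and y of cup_blue in the frame of cup_yellow above 0 m)) and ((y of place_blue in the frame of place_green above 0 m and y of cup_blue in the frame of cup_green below 0 m) or (y of place_blue in the frame of place_green below 0 m and y of cup_blue in the frame of cup_green above 0 m))); the robot touches nothing.
It fails at once if a cup is tipped by more than about 35 degrees (angle between any of cup_red, cup_yellow, cup_green, cup_blue's own z axis and vertical above 0.6 rad).
It fails at once if a cup is dropped (falls free at more than 0.7 m/s, a fall of about 25 mm) ((linear speed of cup_red above 0.7 m/s and contact force between the fingers and cup_red below 0.05 N) or (linear speed of cup_yellow above 0.7 m/s and contact force between the fingers and cup_yellow below 0.05 N) or (linear speed of cup_green above 0.7 m/s and contact force between the fingers and cup_green below 0.05 N) or (linear speed of cup_blue above 0.7 m/s and contact force between the fingers and cup_blue below 0.05 N)).
It also fails if it takes over 120 s, if anything falls off the work surface, if the arm or the gripper's body presses on something with over 40 N, if the wrist force passes 120 N, or if a joint passes its speed limit or range.

ROBOT

A 6-joint arm with a two-finger parallel gripper is mounted at the origin on the work surface. World frame = base frame: x ahead of the robot, y to its left, z up, the work surface at z = 0. Lengths are in m, angles in rad, forces in N, time in s.
With the tool pointing down it reaches from about 0.3 to 0.775 m from the base axis. Payload 14.6 kg.
Tool frame: the origin (TCP) lies between the finger pads; the fingertips stand 14 mm ahead of it and the grasp point (between the pads) lies 5 mm behind it; z points along the fingers, y is the line along which they close (so a half turn about z gives the same grasp; the last joint's range is limited). The gripper opens to 94 mm and grips with 3 to 60 N. Pads are 16 mm wide; open, the fingers measure 119 mm over their backs; the gripper's body (75 mm by 177 mm) begins 78 mm behind the grasp point.
Start: joints at [-1.339, 0.3, 1.521, -0, 1.321, -0.067], TCP at [0.162, -0.526, 0.219] pointing down, gripper open.
Joint ranges: [-3.03, 3.03], [-0.79, 2.21], [0.23, 2.52], [-1.04, 4.18], [0, 3.07], [-2.55, 2.55]. Speed limits (rad/s): [2.22, 2.22, 2.57, 3.14, 3.14, 3.14].

INTERFACE

Orientations are given as [roll, pitch, yaw] about the fixed x, y, z axes, in that order (R = Rz(yaw) Ry(pitch) Rx(roll)).
In Python, from station import ctrl gives the robot as it stands. The module is installed in compiled form; this text tells all that it offers.
- The arm moves only by the tool move_arm, never from a script. Its argument "targets" is a list of rows, each a list of 7 numbers: the opening, from -1 (shut) to 1 (fully open), then the shift along the tool's x, y, z in units of 50 mm (1.0 is 50 mm), then the turn, a rotation vector about the tool's x, y, z in rad. A call has 1 to 12 rows; each row is the pose to reach, as a shift and turn from the pose commanded when the call began, along the tool's axes at that moment; what a row does not reach only later rows make up. A row lasts 1/10 s, in which the tool goes at most 50 mm and 8.59 degrees, less where a joint would pass 70% of its speed; a pose out of reach is approached as far as the arm can. A call with a gripper value outside its range is refused whole. The fingers move at their own pace and stop on an object; "grip_force" is the grip in N (left out, the last holds). Time passes only in rows, so rows that repeat a pose let the fingers close. It gives the time, the measured TCP pose, the force, the opening and the grip force at its end, in the units of the state.
- ctrl.get_obs(): the state, without advancing time (a new reading comes with each control period).
- ctrl.camera(name): name is "scene" or "side" or "wrist"; returns (picture, depth): 400x640x3 uint8, red, green, blue; 400x640 float32, m along the optical axis (not along the pixel's ray), 0 where there is no reading.
- ctrl.camera_params(name): a dict with "intrinsics" (3x3 intrinsics, pixels), "rvec" (rotation vector, rad) and "tvec" (3), from world to camera coordinates, as OpenCV has them; the wrist camera has in their place "T_tool_cam" (4x4, takes a point from camera to tool coordinates, whose origin is the TCP and whose axes are the flange's). Camera axes: x right, y down, z forward; pixel columns grow to the right and rows downward; lengths in m; the calibration is good to about 2 mm. A picture is of the moment at which its call begins: read the wrist's pose just before it. camera_params takes no time and is no camera call.
- ctrl.hand_in(): hands the job in; it is judged then, once.
Trained networks look in the newest picture that a camera, given by its name, has taken for a name from the list of things; names that differ only in an ending like _2 or _b are one class to them, and where a whole thing is asked for, a point or a joint stands for the part that bears it (a point fixed in the world has none). Each returns a list of dicts, best first, with "score" (0 to 1); they miss things now and then, are a little off and sometimes report something else, mostly with a low value. They report only what shows in the picture. A call takes as long as a camera call. They do not tell look-alikes from the thing itself.
- ctrl.cut_out(camera, target): "region" (400x640 bool, what is visible of it) and "point" ([column, row] in pixels, amid what is visible of it).
- ctrl.tip_of(camera, target): "point" ([column, row] in pixels: a listed point, or the origin of a listed thing).
The state is a dict: "time_s": time; "qpos": joint angles; "joint_vel": joint speeds; "tau": joint torques, N m; "ee_pos": TCP position; "eef_rot": TCP orientation; "force": force on the tool from outside, world axes, zero at the start; "moment": the same for the moment, N m; "grip_width": finger opening in m; "grip_force": force on a finger pad.
Only numpy, scipy, OpenCV 4.12 (cv2) and the standard library are available. Lean on these libraries where they do the work, as an engineer would, in place of code of your own. Each camera call takes 0.05 s, during which the arm holds its last target. There are 200 camera calls.

## Working session

There is one attempt and no reset: what is moved stays moved. The work goes in short steps, Python scripts to look and compute and a tool call to move; the robot and the scene stay as the last step left them, time stands still between calls to the robot, and variables do not carry over. Pictures are saved under pics/ and viewed, at most 14 in all, crops included, and the job is handed in when it is done.

Besides the shell and the picture viewer there is one more tool, called after "Emit:" as name([rows], argument=value, ...), one row to a line, values as JSON. move_arm: Moves the arm, as the interface text tells. Its arguments: {"type":"object","properties":{"targets":{"type":"array"},"grip_force":{"type":"number"}},"required":["targets"]}

```bash
mkdir -p pics
cat > h.py <<'E'
import numpy as np,cv2
from scipy.spatial.transform import Rotation as R
from station import ctrl
def world(cam,depth,obs=None):
    p=ctrl.camera_params(cam);K=np.array(p["intrinsics"])
    v,u=np.mgrid[:400,:640]
    P=np.stack([(u-K[0,2])/K[0,0]*depth,(v-K[1,2])/K[1,1]*depth,depth],-1)
    if cam=="wrist":
        T=np.array(p["T_tool_cam"]);P=P@T[:3,:3].T+T[:3,3]
        return P@R.from_euler('xyz',obs["eef_rot"]).as_matrix().T+obs["ee_pos"]
    Rm=cv2.Rodrigues(np.array(p["rvec"]))[0]
    return (P-np.array(p["tvec"]).ravel())@Rm
E
python3 - <<'E'
from h import *
o=ctrl.get_obs();print(o)
for c in["scene","side"]:
    im,d=ctrl.camera(c);cv2.imwrite(f"pics/{c}0.png",im[...,::-1]);np.savez(f"{c}0.npz",im=im,d=d)
    P=world(c,d)
    for n in["cup_red","cup_yellow","cup_green","cup_blue","place_red","place_blue","intake_tray","reading_rack"]:
        for r in ctrl.cut_out(c,n)[:3]:
            m=r["region"]&(d>0);q=P[m];print(c,n,round(r["score"],2),r["point"],m.sum(),np.median(q,0).round(3),im[m].mean(0).astype(int))
E
```

```text
{'time_s': 0.0, 'qpos': array([-1.33856332e+00,  3.00480765e-01,  1.52155953e+00, -3.97942681e-05,
        1.32069617e+00, -6.66065624e-02]), 'joint_vel': array([ 5.32638918e-04, -1.80101217e-04,  6.92152956e-05, -9.24830961e-04,
       -4.72383237e-04,  7.61747085e-04]), 'tau': array([-1.25416813e-03, -5.31805193e+01, -3.52731764e+01,  7.07485783e-02,
        2.44888442e-02, -9.16751560e-05]), 'ee_pos': array([ 0.16185567, -0.52539613,  0.21889013]), 'eef_rot': array([-3.14044881e+00, -3.76696520e-05,  2.98849423e-01]), 'force': array([-0.46380004,  0.28209136, -1.02901983]), 'moment': array([ 0.01282427, -0.00730546, -0.03051767]), 'grip_force': 0.0, 'grip_width': 0.09384905682130545}
scene cup_red 0.78 [299.5, 219.0] 1056 [ 0.474 -0.123  0.059] [181 119 113]
scene cup_red 0.66 [237.7, 257.0] 1291 [ 0.415 -0.26   0.053] [186 112  61]
scene cup_red 0.59 [292.1, 142.7] 529 [0.305 0.167 0.056] [ 91  46 116]
scene cup_yellow 0.8 [341.4, 159.4] 622 [0.468 0.147 0.07 ] [189 184 131]
scene cup_green 0.95 [314.6, 195.1] 910 [ 0.472 -0.029  0.062] [130 166 133]
scene cup_blue 0.61 [329.1, 1
[... 479 characters left out ...]
3 0.072] [147  58 172]
side cup_red 0.76 [376.0, 139.6] 1082 [ 0.405 -0.232  0.051] [214 105   0]
side cup_red 0.66 [340.6, 174.1] 1005 [ 0.466 -0.092  0.081] [223 100  84]
side cup_yellow 0.55 [327.2, 288.9] 1785 [0.456 0.172 0.078] [224 220  89]
side cup_green 0.59 [339.9, 205.7] 1173 [ 0.462 -0.004  0.082] [102 202 122]
side cup_blue 0.67 [332.1, 245.7] 1423 [0.459 0.084 0.082] [109 156 209]
side place_red 0.83 [367.1, 193.1] 435 [ 0.414 -0.107  0.009] [210 107  91]
side place_blue 0.89 [356.4, 259.6] 743 [0.409 0.068 0.009] [119 149 191]
side intake_tray 0.64 [313.1, 277.2] 2361 [0.459 0.109 0.008] [236 235 229]
side reading_rack 0.73 [218.4, 243.2] 9216 [0.689 0.073 0.01 ] [137 142 132]
```

View pics/scene0.png

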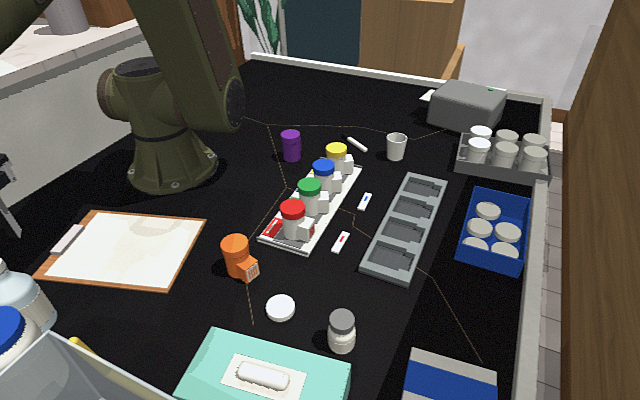

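Red, green, blue and yellow lids run right to left at pixels (293,208), (310,186), (323,168) and (336,152). The rack is at (405,230), farther from the robot. The orange cup (235,250) and purple cup (291,145) are look-alikes.

```bash
cat >> h.py <<'E'
def rectfit(P,zlo,zhi,box):
    m=(P[...,2]>zlo)&(P[...,2]<zhi)&(P[...,0]>box[0])&(P[...,0]<box[1])&(P[...,1]>box[2])&(P[...,1]<box[3])
    return cv2.minAreaRect(P[m][:,:2].astype(np.float32)*1000)
E
python3 - <<'E'
from h import *
print(ctrl.camera_params("wrist"))
for c in["scene","side"]:
    z=np.load(f"{c}0.npz");P=world(c,z["d"]);im=z["im"]
    hsv=cv2.cvtColor(im,cv2.COLOR_RGB2HSV)
    print(c,"rack",rectfit(P,.016,.024,(.6,.77,-.26,.26)),"tray",rectfit(P,.005,.017,(.38,.57,-.24,.26)))
    for n,y in[("r",-.125),("g",-.035),("b",.055),("y",.145)]:
        near=(abs(P[...,1]-y-.01)<.04)&(abs(P[...,0]-.465)<.06)
        t=P[near&(P[...,2]>.086)&(P[...,2]<.1)&(hsv[...,1]>80)]
        print(n,len(t),t[:,2].mean().round(4),np.array(cv2.minEnclosingCircle(t[:,:2].astype(np.float32)*1000)[0]).round(1),cv2.minEnclosingCircle(t[:,:2].astype(np.float32)*1000)[1], end=' ')
        q=P[near&(P[...,2]>.05)&(P[...,2]<.06)&(hsv[...,1]<60)];print("pod",len(q),q.mean(0).round(4))
E
```

```text
{'intrinsics': array([[305.33933343,   0.        , 320.36955243],
       [  0.        , 305.33933343, 198.29768842],
       [  0.        ,   0.        ,   1.        ]]), 'T_tool_cam': array([[-4.38498745e-04, -9.64221018e-01, -2.65099295e-01,
         7.67378667e-02],
       [ 9.99999893e-01, -4.62082868e-04,  2.65987685e-05,
         9.23527669e-04],
       [-1.48144934e-04, -2.65099255e-01,  9.64221117e-01,
        -1.66330710e-01],
       [ 0.00000000e+00,  0.00000000e+00,  0.00000000e+00,
         1.00000000e+00]])}
scene rack ((688.2605590820312, 37.91094970703125), (377.3130798339844, 107.51000213623047), 89.82023620605469) tray ((476.90313720703125, 24.6572265625), (188.37457275390625, 369.3348693847656), 0.9517418742179871)
r 351 0.0913 [ 459.2 -107.7] 28.475671768188477 pod 198 [ 0.4857 -0.1148  0.0549]
g 293 0.0912 [457.4 -20. ] 28.855070114135742 pod 151 [ 0.4803 -0.0192  0.055 ]
b 243 0.0913 [455.8  67. ] 28.825563430786133 pod 127 [0.4803 0.0707 0.0551]
y 216 0.0913 [451.5 154.7] 29.809673309326172 pod 99 [0.4776 0.159  0.0551]
side rack ((688.71240234375, 37.63311767578125), (375.55499267578125, 109.09893798828125), 89.7801513671875) tray ((475.08245849609375, -15.690109252929688), (448.5773620605469, 189.80413818359375), 89.99525451660156)
r 461 0.0912 [ 460.2 -106.3] 28.53375816345215 pod 211 [ 0.481  -0.097   0.0552]
g 550 0.0913 [457.6 -17.9] 29.070852279663086 pod 246 [ 0.477  -0.001   0.0551]
b 670 0.0913 [455.2  68.5] 29.16651153564453 pod 293 [0.4745 0.0877 0.0552]
y 825 0.0913 [451.2 154.7] 28.366764068603516 pod 345 [0.4727 0.1754 0.0551]
```

View pics/side0.png

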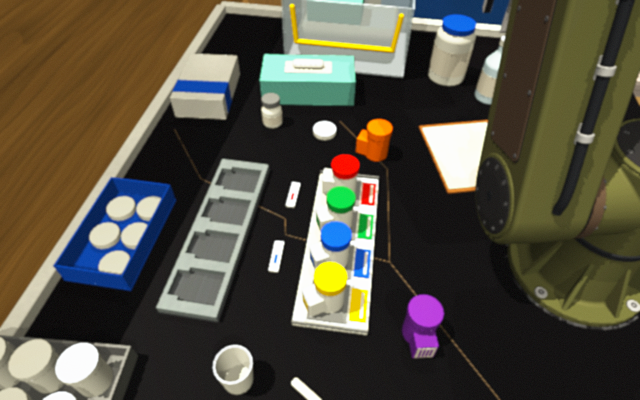

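The side view confirms the order: red (345,165), green (341,198), blue (336,235), yellow (331,277), each with its card on the robot side. The rack is at (215,240). Next I'll move to a wrist viewpoint above both rows.

Emit:
move_arm([
  [1,10.3,-9.1,-2.6,0,0,-1.272],
  [1,10.3,-9.1,-2.6,0,0,-1.272],
  [1,10.3,-9.1,-2.6,0,0,-1.272],
  [1,10.3,-9.1,-2.6,0,0,-1.272],
  [1,10.3,-9.1,-2.6,0,0,-1.272],
  [1,10.3,-9.1,-2.6,0,0,-1.272],
  [1,10.3,-9.1,-2.6,0,0,-1.272],
  [1,10.3,-9.1,-2.6,0,0,-1.272],
  [1,10.3,-9.1,-2.6,0,0,-1.272],
  [1,10.3,-9.1,-2.6,0,0,-1.272],
  [1,10.3,-9.1,-2.6,0,0,-1.272],
  [1,10.3,-9.1,-2.6,0,0,-1.272],
], grip_force=15)

```text
time_s: 2.1
ee_pos: [0.4699, -0.0204, 0.3316]
eef_rot: [3.141, 0.0, 1.571]
force: [0.3, -1.1, 0.1]
grip_width: 0.0938
grip_force: 0.0
```

Emit:
move_arm([
  [1,1.6,1.0,-0.4,0,0,0],
  [1,1.6,1.0,-0.4,0,0,0],
  [1,1.6,1.0,-0.4,0,0,0],
  [1,1.6,1.0,-0.4,0,0,0],
  [1,1.6,1.0,-0.4,0,0,0],
  [1,1.6,1.0,-0.4,0,0,0],
])

```text
time_s: 2.7
ee_pos: [0.5189, 0.0565, 0.3511]
eef_rot: [3.141, 0.0, 1.569]
force: [0.2, 0.8, 0.4]
grip_width: 0.0939
grip_force: 0.0
```

```bash
cat > look.py <<'E'
from h import *
import sys
o=ctrl.get_obs();im,d=ctrl.camera("wrist");cv2.imwrite(f"pics/{sys.argv[1]}.png",im[...,::-1]);P=world("wrist",d,o)
np.savez(sys.argv[1]+".npz",im=im,P=P)
hsv=cv2.cvtColor(im,cv2.COLOR_RGB2HSV)
print(o["ee_pos"],o["eef_rot"],"rack",rectfit(P,.016,.024,(.6,.77,-.26,.26)))
for n,h in[("r",(-8,8)),("g",(45,80)),("b",(95,125)),("y",(22,38))]:
    hh=hsv[...,0].astype(int);hh[hh>170]-=180
    t=P[(P[...,2]>.07)&(P[...,2]<.1)&(hsv[...,1]>90)&(hh>=h[0])&(hh<=h[1])&(P[...,0]>.35)&(P[...,0]<.78)&(abs(P[...,1])<.3)]
    if len(t)<30: print(n,"none");continue
    t=t[t[:,2]>t[:,2].max()-.004]
    (cx,cy),r=cv2.minEnclosingCircle(t[:,:2].astype(np.float32)*1000)
    c=np.array([cx,cy])/1000;zt=np.median(t[:,2])
    rr=np.hypot(*(np.moveaxis(P[...,:2]-c,-1,0)))
    q=P[(rr<.052)&(abs(P[...,2]-(zt-.036))<.005)]   # pod top
    b=cv2.minAreaRect(q[:,:2].astype(np.float32)*1000)
    far=q[np.hypot(*(q[:,:2]-c).T)>.032,:2]
    v=far.mean(0)-c
    print(n,len(t),c.round(4),"ztop",zt.round(4),"r",round(r,1),"podyaw",np.arctan2(v[1],v[0]).round(3),len(far),"rect",np.round(b[0],1),np.round(b[1],1),round(b[2],1))
E
python3 look.py w1
```

```text
[0.51885942 0.05651019 0.35108146] [3.14141725e+00 4.48036787e-05 1.56938932e+00] rack ((688.8972778320312, 36.601898193359375), (371.02996826171875, 108.39080047607422), 89.75102996826172)
r 892 [ 0.4597 -0.1084] ztop 0.0931 r 28.0 podyaw 0.069 187 rect [ 472.3 -103. ] [36.8 70.9] 79.8
g 956 [ 0.4574 -0.0198] ztop 0.0932 r 27.7 podyaw 0.479 221 rect [471.9  -9.2] [60.  37.9] 16.2
b 1135 [0.4547 0.0669] ztop 0.0932 r 27.8 podyaw 0.53 246 rect [480.9  82.8] [29.3 37.4] 30.4
y 1374 [0.4521 0.1531] ztop 0.0932 r 27.7 podyaw 0.584 284 rect [476.5 166. ] [35.6 41.7] 33.3
```

View pics/w1.png

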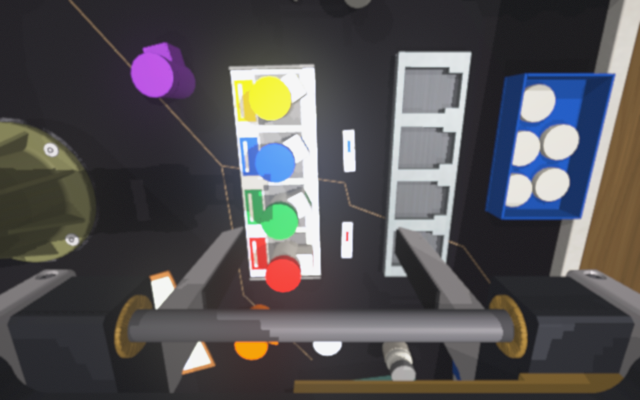

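The wrist view shows yellow (270,98), blue (275,160), green (280,220) and red (283,272), with the rack from (400,50) to (460,275). I'll refine the pod yaw with all three views together.

```bash
cat > pod.py <<'E'
from h import *
Ps=[]
for f in["scene0","side0"]:
    z=np.load(f+".npz");p=world(f[:-1],z["d"]);Ps.append((p,z["im"],.0551))
z=np.load("w1.npz");Ps.append((z["P"],z["im"],.0571))
for n,c in dict(r=(.4597,-.1078),g=(.4575,-.0195),b=(.455,.0673),y=(.4518,.154)).items():
    Q=[]
    for P,im,zt in Ps:
        s=cv2.cvtColor(im,cv2.COLOR_RGB2HSV)[...,1]
        q=P[...,:2]-c;rr=np.hypot(q[...,0],q[...,1])
        Q.append(q[(abs(P[...,2]-zt)<.0025)&(rr<.05)&(s<70)]*1000)
    a=np.arange(-.9,.9,.01)
    def cost(q,t):
        x=q[:,0]*np.cos(t)+q[:,1]*np.sin(t);y=-q[:,0]*np.sin(t)+q[:,1]*np.cos(t)
        return (np.maximum(abs(y)-18,0)**2+np.maximum(x-45,0)**2+np.maximum(15-x,0)**2).mean()
    for S in Q+[None]:
        C=[cost(S,t) if S is not None else sum(cost(q,t) for q in Q) for t in a]
        i=np.where(C<=min(C)+.3)[0];print(n,a[np.argmin(C)].round(2),"range",a[i[0]].round(2),a[i[-1]].round(2),"cost",round(min(C),2))
E
python3 pod.py
```

```text
r -0.29 range -0.32 -0.26 cost 34.25
r 0.58 range 0.55 0.61 cost 85.8
r 0.27 range 0.24 0.31 cost 26.61
r 0.22 range 0.21 0.24 cost 218.19
g 0.0 range -0.03 0.03 cost 83.31
g 0.83 range 0.8 0.87 cost 36.05
g 0.57 range 0.52 0.61 cost 3.13
g 0.42 range 0.39 0.44 cost 186.25
b 0.23 range 0.2 0.26 cost 45.09
b 0.85 range 0.81 0.88 cost 24.04
b 0.52 range 0.43 0.61 cost 0.0
b 0.49 range 0.47 0.52 cost 102.91
y 0.27 range 0.23 0.3 cost 23.15
y 0.83 range 0.8 0.87 cost 18.96
y 0.54 range 0.47 0.64 cost 0.07
y 0.51 range 0.49 0.54 cost 68.91
```

Emit:
move_arm([
  [1,-4.3,-1.2,1.0,0,0,0],
  [1,-4.3,-1.2,1.0,0,0,0],
  [1,-4.3,-1.2,1.0,0,0,0],
  [1,-4.3,-1.2,1.0,0,0,0],
  [1,-4.3,-1.2,1.0,0,0,0],
  [1,-4.3,-1.2,1.0,0,0,0],
  [1,-4.3,-1.2,1.0,0,0,0],
  [1,-4.3,-1.2,1.0,0,0,0],
])

```text
time_s: 3.55
ee_pos: [0.4594, -0.1571, 0.3014]
eef_rot: [3.141, 0.0, 1.571]
force: [0.7, 0.5, 0.6]
grip_width: 0.0938
grip_force: 0.0
```

```bash
python3 look.py w2; sed -i 's/^for f in\["scene0","side0"\]:/for f in []:/; s/w1.npz/w2.npz/; s/z\["im"\],.0571/z["im"],.0571/' pod.py; python3 pod.py
```

```text
[ 0.45935491 -0.15706692  0.30137538] [3.14090149e+00 1.19405692e-04 1.57105108e+00] rack ((688.893798828125, -43.914703369140625), (212.90786743164062, 109.07540893554688), 89.7560806274414)
r 1552 [ 0.4598 -0.1086] ztop 0.0932 r 27.6 podyaw 0.022 313 rect [ 494.  -108.3] [35.2 22.8] 90.0
g 1875 [ 0.4571 -0.0212] ztop 0.0932 r 27.6 podyaw 0.46 360 rect [474.6 -14.5] [57.2 37.2] 34.5
b 24 [0.4541 0.0396] ztop 0.089 r 8.2 podyaw -0.796 108 rect [470.6  35.3] [31.2 74.2] 44.5
y none
r -0.02 range -0.09 0.07 cost 0.0
r -0.02 range -0.09 0.07 cost 0.0
g 0.44 range 0.36 0.52 cost 0.0
g 0.44 range 0.36 0.52 cost 0.0
b -0.9 range -0.9 -0.9 cost 35.14
b -0.9 range -0.9 -0.9 cost 35.14pod.py:15: RuntimeWarning: Mean of empty slice.
  return (np.maximum(abs(y)-18,0)**2+np.maximum(x-45,0)**2+np.maximum(15-x,0)**2).mean()
  ret = ret.dtype.type(ret / rcount)
Traceback (most recent call last):
  File "pod.py", line 18, in <module>
    i=np.where(C<=min(C)+.3)[0];print(n,a[np.argmin(C)].round(2),"range",a[i[0]].round(2),a[i[-1]].round(2),"cost",round(min(C),2))
                                                                           ~^^^
IndexError: index 0 is out of bounds for axis 0 with size 0
```

View pics/w2.png

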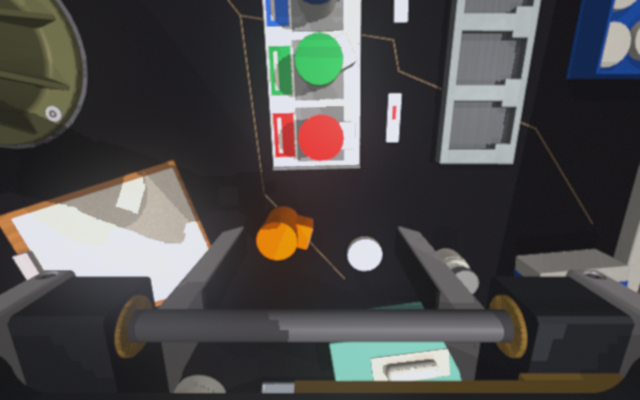

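Emit:
move_arm([
  [1,0.98,0,0.5,0,0,0],
  [1,0.98,0,1.3,0,0,0],
  [1,0.98,0,2.2,0,0,0],
  [1,0.98,0,3.0,0,0,0],
  [1,0.98,0,3.7,0,0,0],
  [1,0.98,0,4.2,0,0,0],
  [1,0.98,0,4.48,0,0,0],
  [1,0.98,0,4.48,0,0,0],
  [1,0.98,0,4.48,0,0,0],
])

```text
time_s: 4.5
ee_pos: [0.4597, -0.1081, 0.0776]
eef_rot: [3.141, 0.0, 1.572]
force: [-0.3, -0.1, -0.7]
grip_width: 0.094
grip_force: 0.0
```

Emit:
move_arm([
  [-1,0,0,0,0,0,0],
  [-1,0,0,0,0,0,0],
  [-1,0,0,0,0,0,0],
  [-1,0,0,0,0,0,0],
  [-1,0,0,0,0,0,0],
  [-1,0,0,-0.3,0,0,0],
  [-1,0,0,-0.8,0,0,0],
  [-1,0,0,-1.4,0,0,0],
  [-1,0,0,-2.0,0,0,0],
  [-1,0,0,-2.4,0,0,0],
  [-1,0,0,-2.4,0,0,0],
], grip_force=15)

```text
time_s: 5.6
ee_pos: [0.4601, -0.1088, 0.1992]
eef_rot: [3.138, 0.001, 1.571]
force: [-0.2, -1.3, -1.3]
grip_width: 0.0553
grip_force: 15.0
```

Emit:
move_arm([
  [-1,0.3,0.25,0,0,0,0],
  [-1,0.9,0.74,0,0,0,0],
  [-1,1.5,1.24,0,0,0,0],
  [-1,2.1,1.73,0,0,0,0],
  [-1,2.7,2.22,0,0,0,0],
  [-1,3.3,2.72,0,0,0,0],
  [-1,3.9,3.21,0,0,0,0],
  [-1,4.5,3.71,0,0,0,0],
  [-1,5.0,4.12,0,0,0,0],
  [-1,5.4,4.45,0,0,0,0],
  [-1,5.55,4.58,0,0,0,0],
  [-1,5.55,4.58,0,0,0,0],
])

```text
time_s: 6.8
ee_pos: [0.6882, 0.1699, 0.1941]
eef_rot: [-3.139, 0.001, 1.572]
force: [0.3, 0.1, -0.6]
grip_width: 0.0557
grip_force: 15.0
```

```bash
python3 look.py w3
```

```text
[0.68815325 0.16993885 0.19408316] [-3.13871094e+00  5.20973549e-04  1.57202092e+00] rack ((688.8529052734375, 57.05632019042969), (330.07952880859375, 107.29388427734375), 89.83209228515625)
r none
g 215 [ 0.4524 -0.0196] ztop 0.0932 r 27.2 podyaw nan 0 rect [0. 0.] [0. 0.] 0.0
b 970 [0.4611 0.076 ] ztop 0.0931 r 22.1 podyaw 0.36 237 rect [473.3  81.8] [51.7 35.7] 19.4
y 2635 [0.4519 0.1539] ztop 0.0931 r 28.6 podyaw 0.56 602 rect [475.3 163.2] [45.7 50.8] 23.0look.py:18: RuntimeWarning: Mean of empty slice.
  v=far.mean(0)-c
  ret = um.true_divide(
```

View pics/w3.png

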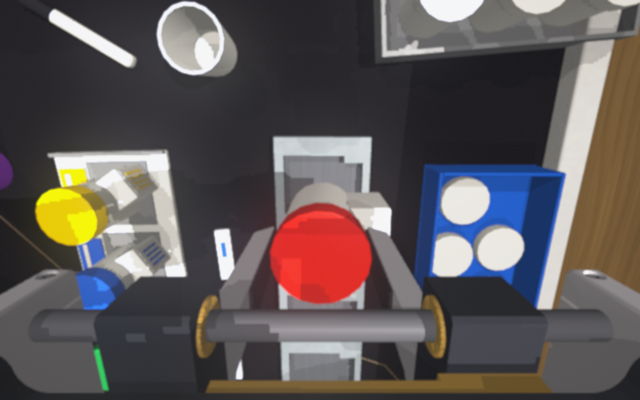

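The red cup hangs over the left bay, lid at (321,253) and pod pointing image-right (+x) at (372,215), which is the right orientation. Lowering.

Emit:
move_arm([
  [-1,-0.02,0.02,0.3,0,0,0],
  [-1,-0.02,0.02,0.8,0,0,0],
  [-1,-0.02,0.02,1.3,0,0,0],
  [-1,-0.02,0.02,1.7,0,0,0],
  [-1,-0.02,0.02,2.0,0,0,0],
  [-1,-0.02,0.02,2.2,0,0,0],
  [-1,-0.02,0.02,2.3,0,0,0],
  [-1,-0.02,0.02,2.35,0,0,0],
  [-1,-0.02,0.02,2.35,0,0,0],
])

```text
time_s: 7.75
ee_pos: [0.6888, 0.1679, 0.0795]
eef_rot: [-3.14, 0.0, 1.571]
force: [-4.7, -2.0, -2.3]
grip_width: 0.0556
grip_force: 15.0
```

Emit:
move_arm([
  [-1,0,0,0.05,0,0,0],
  [-1,0,0,0.1,0,0,0],
  [-1,0,0,0.1,0,0,0],
])

```text
time_s: 8.05
ee_pos: [0.6889, 0.1681, 0.0749]
eef_rot: [-3.141, -0.0, 1.571]
force: [-6.5, -0.9, 0.1]
grip_width: 0.0556
grip_force: 15.0
```

Run:
```python
from h import *
print({k:np.round(v,3) for k,v in ctrl.get_obs().items()})
a=[]
for c in["scene","side"]:
    im,d=ctrl.camera(c);P=world(c,d);pr=ctrl.camera_params(c)
    uv=cv2.projectPoints(np.array([[.689,.168,.04]]),np.array(pr["rvec"]),np.array(pr["tvec"]),np.array(pr["intrinsics"]),None)[0].ravel().astype(int)
    u=np.clip(uv[0],50,590);v=np.clip(uv[1],45,355)
    a.append(cv2.resize(im[v-45:v+45,u-50:u+50,::-1],(400,360),interpolation=cv2.INTER_CUBIC))
cv2.imwrite("pics/s1.png",np.hstack(a))
```

```text
{'time_s': np.float64(8.05), 'qpos': array([0.188, 0.788, 1.126, 0.   , 1.229, 0.187]), 'joint_vel': array([-0.001, -0.001, -0.001, -0.001,  0.003,  0.   ]), 'tau': array([ -0.702, -78.124, -37.001,  -0.182,  -1.92 ,  -0.1  ]), 'ee_pos': array([0.689, 0.168, 0.075]), 'eef_rot': array([-3.141, -0.   ,  1.571]), 'force': array([-6.513, -0.941,  0.134]), 'moment': array([-0.115,  1.434, -0.089]), 'grip_force': np.float64(15.0), 'grip_width': np.float64(0.056)}
```

View pics/s1.png

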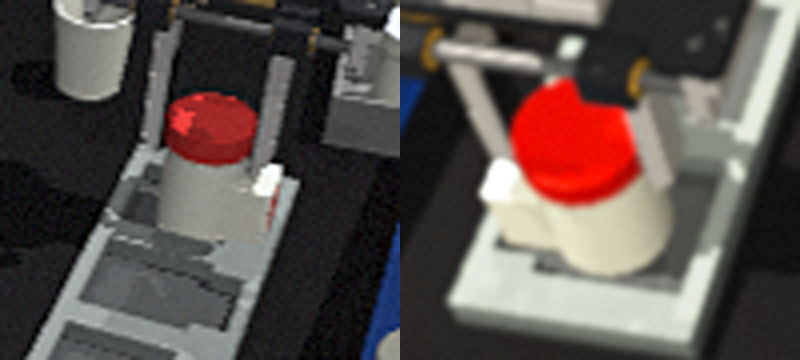

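Emit:
move_arm([
  [-1,0,-0.06,0,0,0,0],
  [-1,0,-0.06,0,0,0,0],
  [-1,0,-0.06,0,0,0,0],
])

```text
time_s: 8.45
ee_pos: [0.6866, 0.168, 0.0751]
eef_rot: [3.14, -0.0, 1.571]
force: [0.2, 0.8, -1.5]
grip_width: 0.0554
grip_force: 15.0
```

Run:
```python
from h import *
P=np.load("w1.npz")["P"]
print(cv2.boundingRect((P[(P[...,2]>.016)&(P[...,2]<.024)&(P[...,0]>.6)&(P[...,0]<.77)&(abs(P[...,1])<.25)][:,:2]*1000).astype(np.float32)))
for yb in(.168,.080,-.008):
    m=(P[...,2]<.011)&(P[...,2]>.003)&(abs(P[...,1]-yb)<.042)&(P[...,0]>.62)&(P[...,0]<.74)
    q=P[m]*1000
    nar=q[abs(q[:,1]-yb*1000)<15]; core=q[(q[:,0]>650)&(q[:,0]<690)]
    print(yb,len(q),"x",np.percentile(nar[:,0],[0,1,99,100]).round(1),"y",np.percentile(core[:,1],[0,1,99,100]).round(1),
     "x off-notch",np.percentile(q[abs(q[:,1]-yb*1000)>28][:,0],[0,1,99,100]).round(1))
```

```text
(634, -149, 110, 372)
0.168 2490 x [620.6 634.8 735.  735.4] y [134.3 134.3 201.6 202. ] x off-notch [622.2 628.8 713.9 714.4]
0.08 2126 x [623.6 634.6 734.6 735.1] y [ 45.6  46.6 112.4 112.5] x off-notch [622.8 634.2 713.6 714.3]
-0.008 1835 x [623.1 634.3 734.4 735.4] y [-42.9 -42.2  22.6  23. ] x off-notch [622.8 629.4 713.3 713.7]
```

The bay centres are at x = 0.680, because the rack is not symmetric about its origin. I'll shift the cup in x before releasing it.

Emit:
move_arm([
  [-1,0,-0.07,0,0,0,0],
  [-1,0,-0.13,0,0,0,0],
  [-1,0,-0.13,0,0,0,0],
  [-1,0,-0.13,0.02,0,0,0],
  [-1,0,-0.13,0.02,0,0,0],
])

```text
time_s: 8.95
ee_pos: [0.6799, 0.168, 0.0738]
eef_rot: [3.141, -0.0, 1.571]
force: [-0.6, -0.4, 2.5]
grip_width: 0.0553
grip_force: 15.0
```

Emit:
move_arm([
  [1,0,0,0,0,0,0],
  [1,0,0,0,0,0,0],
  [1,0,0,0,0,0,0],
  [1,0,0,0,0,0,0],
  [1,0,0,-0.4,0,0,0],
  [1,0,0,-1.0,0,0,0],
  [1,0,0,-1.7,0,0,0],
  [1,0,0,-2.3,0,0,0],
  [1,0,0,-2.5,0,0,0],
  [1,0,0,-2.5,0,0,0],
])

```text
time_s: 9.95
ee_pos: [0.6801, 0.1681, 0.1995]
eef_rot: [3.139, -0.0, 1.571]
force: [0.2, 0.2, -0.6]
grip_width: 0.0938
grip_force: 0.0
```

```bash
python3 look.py w4 2>/dev/null
```

```text
[0.68010984 0.16805432 0.19951212] [ 3.13940213e+00 -4.26696919e-04  1.57078773e+00] rack ((688.8775024414062, 43.25386047363281), (357.7781982421875, 107.1527099609375), 89.85638427734375)
r 2514 [0.6805 0.1679] ztop 0.0892 r 27.9 podyaw 0.05 457 rect [702.3 179.9] [35.6 70.4] 53.4
g none
b 155 [0.4559 0.0889] ztop 0.0927 r 16.9 podyaw -0.104 334 rect [481.   99.5] [59.5 60.6] 61.6
y 2620 [0.452  0.1533] ztop 0.0931 r 28.5 podyaw 0.583 586 rect [474.3 164. ] [45.7 51.3] 25.3
```

View pics/w4.png

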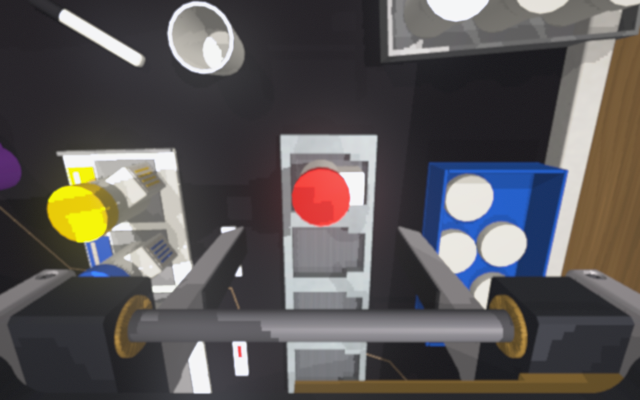

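Red is fully home at (321,195), with its pod in the notch at (353,188). Next is green.

Emit:
move_arm([
  [1,-0.3,-0.4,0,0,0,0],
  [1,-0.9,-1.05,0,0,0,0],
  [1,-1.5,-1.75,0,0,0,0],
  [1,-2.1,-2.45,0,0,0,0],
  [1,-2.7,-3.15,0,0,0,0],
  [1,-3.2,-3.8,0,0,0,0],
  [1,-3.6,-4.25,0.2,0,0,0],
  [1,-3.76,-4.46,0.5,0,0,0],
  [1,-3.76,-4.46,1.1,0,0,0],
  [1,-3.76,-4.46,1.7,0,0,0],
  [1,-3.76,-4.46,2.2,0,0,0],
  [1,-3.76,-4.46,2.44,0,0,0],
])

```text
time_s: 11.2
ee_pos: [0.4548, -0.0198, 0.0732]
eef_rot: [-3.136, -0.001, 1.571]
force: [0.4, -0.7, -0.2]
grip_width: 0.0941
grip_force: 0.0
```

Emit:
move_arm([
  [-1,0,0,0,0,0,0],
  [-1,0,0,0,0,0,0],
  [-1,0,0,0,0,0,0],
  [-1,0,0,0,0,0,0],
  [-1,0,0,0,0,0,0],
  [-1,0,0,-0.3,0,0,0],
  [-1,0,0,-0.8,0,0,0],
  [-1,0,0,-1.4,0,0,0],
  [-1,0,0,-2.0,0,0,0],
  [-1,0,0,-2.4,0,0,0],
  [-1,0,0,-2.4,0,0,0],
])

```text
time_s: 12.3
ee_pos: [0.4577, -0.0201, 0.1991]
eef_rot: [3.137, 0.001, 1.571]
force: [-0.8, 0.2, -1.6]
grip_width: 0.0558
grip_force: 15.0
```

Emit:
move_arm([
  [-1,0.2,0.4,0,0,0,0.05],
  [-1,0.5,1.0,0,0,0,0.12],
  [-1,0.8,1.7,0,0,0,0.2],
  [-1,1.1,2.4,0,0,0,0.28],
  [-1,1.4,3.1,0,0,0,0.36],
  [-1,1.7,3.7,0,0,0,0.42],
  [-1,1.9,4.2,0,0,0,0.46],
  [-1,2.0,4.46,0,0,0,0.46],
  [-1,2.0,4.46,0,0,0,0.46],
  [-1,2.0,4.46,0,0,0,0.46],
])

```text
time_s: 13.3
ee_pos: [0.6791, 0.0798, 0.1951]
eef_rot: [-3.14, 0.001, 1.111]
force: [0.6, 0.3, -0.1]
grip_width: 0.0557
grip_force: 15.0
```

```bash
python3 look.py w5 2>/dev/null
```

```text
[0.67908363 0.07979612 0.19506388] [-3.13998089e+00  9.94145785e-04  1.11101940e+00] rack ((688.57373046875, 35.961761474609375), (372.3770751953125, 107.37117004394531), 89.81959533691406)
r 3334 [0.6806 0.1677] ztop 0.0891 r 27.7 podyaw 0.019 617 rect [714.5 167.9] [36.4 24. ] 88.0
g none
b 416 [0.4518 0.0816] ztop 0.0931 r 22.4 podyaw 0.12 475 rect [470.   95.1] [36.  72.3] 36.5
y 2530 [0.4523 0.1529] ztop 0.0931 r 28.7 podyaw 0.57 584 rect [466.9 159.2] [65.3 40.1] 44.8
```

View pics/w5.png

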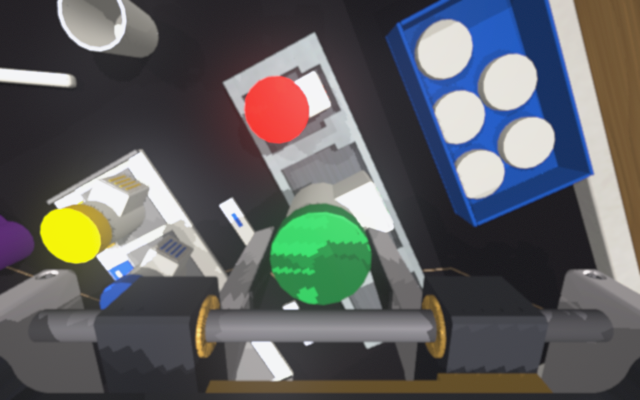

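The green pod at (365,205) lies parallel to the rack and to the seated red pod, so I'm lowering it.

Emit:
move_arm([
  [-1,0,0,0.3,0,0,0],
  [-1,0,0,0.8,0,0,0],
  [-1,0,0,1.3,0,0,0],
  [-1,0,0,1.7,0,0,0],
  [-1,0,0,2.0,0,0,0],
  [-1,0,0,2.25,0,0,0],
  [-1,0,0,2.4,0,0,0],
  [-1,0,0,2.44,0,0,0],
  [-1,0,0,2.46,0,0,0],
  [-1,0,0,2.46,0,0,0],
])

```text
time_s: 14.35
ee_pos: [0.68, 0.08, 0.0742]
eef_rot: [3.141, -0.001, 1.111]
force: [0.2, -0.8, -0.3]
grip_width: 0.0559
grip_force: 15.0
```

Emit:
move_arm([
  [-1,0,0,0.01,0,0,0],
  [1,0,0,0.01,0,0,0],
  [1,0,0,0.01,0,0,0],
  [1,0,0,0.01,0,0,0],
  [1,0,0,0,0,0,0],
  [1,0,0,-0.4,0,0,0],
  [1,0,0,-1.0,0,0,0],
  [1,0,0,-1.7,0,0,0],
  [1,0,0,-2.3,0,0,0],
  [1,0,0,-2.5,0,0,0],
  [1,0,0,-2.5,0,0,0],
])

```text
time_s: 15.45
ee_pos: [0.6801, 0.08, 0.1995]
eef_rot: [3.14, -0.001, 1.111]
force: [0.3, -0.5, -1.0]
grip_width: 0.0943
grip_force: 0.0
```

```bash
python3 look.py w6 2>/dev/null
cat > go.py <<'E'
# shift in tool units from commanded-like current pose to x y z yaw
from h import *
import sys
o=ctrl.get_obs();x,y,z,yaw=map(float,sys.argv[1:])
M=R.from_euler('xyz',o["eef_rot"])
print((M.inv().apply(np.array([x,y,z])-o["ee_pos"])/.05).round(2),"turn z",round(-(yaw-o["eef_rot"][2]),3))
E
python3 go.py .455 .0672 .0776 1.571
```

```text
[0.68007889 0.07998958 0.19950391] [ 3.13976585e+00 -1.06816820e-03  1.11077746e+00] rack ((688.5383911132812, 35.56465148925781), (373.0194091796875, 107.3458251953125), 89.83216094970703)
r 3186 [0.6807 0.1676] ztop 0.0891 r 27.8 podyaw 0.021 597 rect [714.1 168. ] [36.2 24.2] 89.8
g 2550 [0.681  0.0796] ztop 0.0891 r 27.7 podyaw 0.024 491 rect [698.2  83. ] [37.8 61.9] 79.6
b 31 [0.4795 0.0576] ztop 0.0904 r 7.6 podyaw 1.523 325 rect [479.   78.8] [39.7 49.1] 27.2
y 2460 [0.4523 0.1534] ztop 0.0931 r 28.6 podyaw 0.554 561 rect [468.3 159.4] [59.3 42.6] 35.8
[-2.22 -3.91  2.4 ] turn z -0.46
```

Green is seated (ztop 0.089, yaw about 0). Next is blue.

Emit:
move_arm([
  [1,-0.2,-0.35,0,0,0,-0.05],
  [1,-0.55,-1.0,0,0,0,-0.15],
  [1,-0.95,-1.65,0,0,0,-0.25],
  [1,-1.35,-2.35,0,0,0,-0.35],
  [1,-1.7,-3.0,0,0,0,-0.42],
  [1,-2.05,-3.6,0,0,0,-0.46],
  [1,-2.21,-3.9,0.2,0,0,-0.46],
  [1,-2.21,-3.9,0.8,0,0,-0.46],
  [1,-2.21,-3.9,1.5,0,0,-0.46],
  [1,-2.21,-3.9,2.1,0,0,-0.46],
  [1,-2.21,-3.9,2.44,0,0,-0.46],
  [1,-2.21,-3.9,2.44,0,0,-0.46],
])

```text
time_s: 16.7
ee_pos: [0.4536, 0.0674, 0.0731]
eef_rot: [-3.135, 0.0, 1.571]
force: [0.2, -0.0, 0.7]
grip_width: 0.0942
grip_force: 0.0
```

Emit:
move_arm([
  [-1,0,0,0,0,0,0],
  [-1,0,0,0,0,0,0],
  [-1,0,0,0,0,0,0],
  [-1,0,0,0,0,0,0],
  [-1,0,0,0,0,0,0],
  [-1,0,0,-0.3,0,0,0],
  [-1,0,0,-0.8,0,0,0],
  [-1,0,0,-1.4,0,0,0],
  [-1,0,0,-2.0,0,0,0],
  [-1,0,0,-2.4,0,0,0],
  [-1,0,0,-2.4,0,0,0],
  [-1,0,0,-2.4,0,0,0],
])

```text
time_s: 17.9
ee_pos: [0.4557, 0.0675, 0.1957]
eef_rot: [-3.141, 0.0, 1.571]
force: [-0.1, -0.5, -2.0]
grip_width: 0.0558
grip_force: 15.0
```

```bash
python3 go.py .680 -.008 .1976 1.04
```

```text
[-1.51  4.49 -0.04] turn z 0.531
```

Emit:
move_arm([
  [-1,-0.1,0.4,0,0,0,0.05],
  [-1,-0.3,1.0,0,0,0,0.13],
  [-1,-0.6,1.7,0,0,0,0.22],
  [-1,-0.8,2.4,0,0,0,0.3],
  [-1,-1.05,3.1,0,0,0,0.4],
  [-1,-1.25,3.7,0,0,0,0.48],
  [-1,-1.4,4.2,0,0,0,0.53],
  [-1,-1.51,4.49,0,0,0,0.53],
  [-1,-1.51,4.49,0,0,0,0.53],
  [-1,-1.51,4.49,0,0,0,0.53],
  [-1,-1.51,4.49,0,0,0,0.53],
])

```text
time_s: 19.0
ee_pos: [0.6797, -0.0075, 0.1959]
eef_rot: [-3.141, 0.0, 1.041]
force: [0.1, 0.2, -0.8]
grip_width: 0.0556
grip_force: 15.0
```

```bash
python3 look.py w7 2>/dev/null;python3 go.py .680 -.008 .0745 1.04
```

```text
[ 0.67968347 -0.00753507  0.19592612] [-3.14064190e+00  3.78262138e-04  1.04131150e+00] rack ((688.6016235351562, 35.87628173828125), (372.77520751953125, 107.41370391845703), 89.82935333251953)
r 3064 [0.6803 0.1673] ztop 0.0891 r 28.0 podyaw -0.189 494 rect [693.7 159.2] [66.9 30.2] 12.2
g 3087 [0.681 0.079] ztop 0.0892 r 27.7 podyaw 0.019 612 rect [714.2  79.5] [25.  36.1] 0.2
b none
y 2120 [0.4529 0.1523] ztop 0.0931 r 28.0 podyaw 0.58 672 rect [465.2 157.5] [69.7 41.2] 44.9
[-0.01  0.01  2.44] turn z 0.001
```

View pics/w7.png

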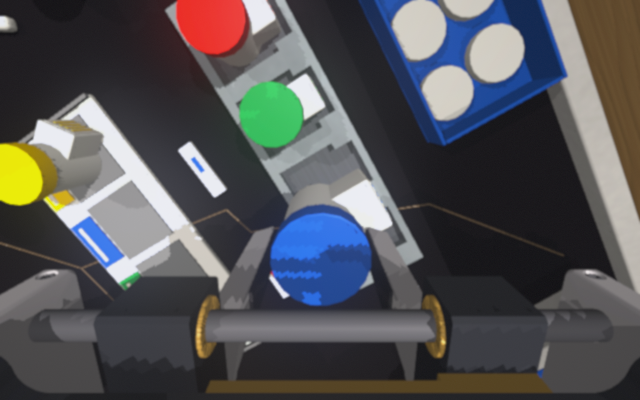

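Blue's pod at (362,205) is also parallel to the rack. Lowering.

Emit:
move_arm([
  [-1,0,0,0.3,0,0,0],
  [-1,0,0,0.8,0,0,0],
  [-1,0,0,1.3,0,0,0],
  [-1,0,0,1.7,0,0,0],
  [-1,0,0,2.0,0,0,0],
  [-1,0,0,2.25,0,0,0],
  [-1,0,0,2.38,0,0,0],
  [-1,0,0,2.4,0,0,0],
  [-1,0,0,2.42,0,0,0],
  [-1,0,0,2.42,0,0,0],
])

```text
time_s: 20.05
ee_pos: [0.6808, -0.008, 0.0762]
eef_rot: [3.141, -0.001, 1.041]
force: [-0.6, 0.2, -1.0]
grip_width: 0.0557
grip_force: 15.0
```

Emit:
move_arm([
  [-1,0,0,0.02,0,0,0],
  [-1,0,0,0.04,0,0,0],
  [-1,0,0,0.04,0,0,0],
])

```text
time_s: 20.35
ee_pos: [0.6805, -0.008, 0.0736]
eef_rot: [3.141, -0.0, 1.041]
force: [0.1, -0.1, -0.3]
grip_width: 0.0557
grip_force: 15.0
```

Emit:
move_arm([
  [-1,0,0,0.02,0,0,0],
  [-1,0,0,0.02,0,0,0],
  [1,0,0,0.02,0,0,0],
  [1,0,0,0.02,0,0,0],
  [1,0,0,0.02,0,0,0],
  [1,0,0,0.02,0,0,0],
  [1,0,0,-0.4,0,0,0],
  [1,0,0,-1.0,0,0,0],
  [1,0,0,-1.7,0,0,0],
  [1,0,0,-2.3,0,0,0],
  [1,0,0,-2.5,0,0,0],
  [1,0,0,-2.5,0,0,0],
])

```text
time_s: 21.55
ee_pos: [0.6808, -0.008, 0.1994]
eef_rot: [3.14, -0.001, 1.041]
force: [0.2, 0.4, 0.4]
grip_width: 0.094
grip_force: 0.0
```

```bash
python3 look.py w8 2>/dev/null;python3 go.py .4522 .1535 .0776 1.571
```

```text
[ 0.68079821 -0.00801297  0.19941912] [ 3.13974680e+00 -9.36544333e-04  1.04079048e+00] rack ((688.536865234375, 35.694366455078125), (372.69622802734375, 107.47569274902344), 89.85466766357422)
r 2804 [0.6807 0.1674] ztop 0.0893 r 27.8 podyaw -0.168 507 rect [693.6 160. ] [67.6 32.5] 12.5
g 3167 [0.6813 0.0789] ztop 0.0891 r 27.8 podyaw 0.023 591 rect [714.3  79.6] [24.4 36.3] 0.5
b 2552 [ 0.6799 -0.0085] ztop 0.0891 r 27.8 podyaw 0.024 498 rect [698.1  -5.6] [38.7 59.3] 79.2
y 2181 [0.4531 0.1521] ztop 0.0931 r 28.1 podyaw 0.586 648 rect [465.2 156.8] [70.7 40.1] 45.2
[ 0.48 -5.57  2.4 ] turn z -0.53
```

Blue is seated. Now yellow.

Emit:
move_arm([
  [1,0.03,-0.4,0,0,0,-0.05],
  [1,0.1,-1.1,0,0,0,-0.12],
  [1,0.16,-1.9,0,0,0,-0.21],
  [1,0.23,-2.7,0,0,0,-0.3],
  [1,0.3,-3.5,0,0,0,-0.39],
  [1,0.36,-4.3,0,0,0,-0.47],
  [1,0.44,-5.1,0,0,0,-0.53],
  [1,0.48,-5.57,0.2,0,0,-0.53],
  [1,0.48,-5.57,0.8,0,0,-0.53],
  [1,0.48,-5.57,1.4,0,0,-0.53],
  [1,0.48,-5.57,2.0,0,0,-0.53],
  [1,0.48,-5.57,2.3,0,0,-0.53],
])

```text
time_s: 22.8
ee_pos: [0.4501, 0.153, 0.0795]
eef_rot: [-3.136, 0.001, 1.571]
force: [-0.5, 0.1, 0.1]
grip_width: 0.0943
grip_force: 0.0
```

Emit:
move_arm([
  [1,0,0,0,0,0,0],
  [1,0,0,0.1,0,0,0],
  [1,0,0,0.1,0,0,0],
])

```text
time_s: 23.1
ee_pos: [0.4522, 0.1535, 0.0783]
eef_rot: [-3.141, 0.0, 1.571]
force: [-0.0, 0.0, -0.6]
grip_width: 0.0941
grip_force: 0.0
```

Emit:
move_arm([
  [-1,0,0,0,0,0,0],
  [-1,0,0,0,0,0,0],
  [-1,0,0,0,0,0,0],
  [-1,0,0,0,0,0,0],
  [-1,0,0,0,0,0,0],
  [-1,0,0,-0.3,0,0,0],
  [-1,0,0,-0.8,0,0,0],
  [-1,0,0,-1.4,0,0,0],
  [-1,0,0,-2.0,0,0,0],
  [-1,0,0,-2.4,0,0,0],
  [-1,0,0,-2.4,0,0,0],
  [-1,0,0,-2.4,0,0,0],
])

```text
time_s: 24.3
ee_pos: [0.452, 0.1535, 0.1978]
eef_rot: [-3.141, 0.0, 1.571]
force: [0.2, 0.1, -1.2]
grip_width: 0.0555
grip_force: 15.0
```

```bash
python3 go.py .680 -.096 .1976 1.0
```

```text
[-4.99  4.56  0.  ] turn z 0.571
```

Emit:
move_arm([
  [-1,-0.3,0.3,0,0,0,0.04],
  [-1,-0.9,0.8,0,0,0,0.11],
  [-1,-1.5,1.4,0,0,0,0.18],
  [-1,-2.1,1.9,0,0,0,0.25],
  [-1,-2.7,2.5,0,0,0,0.32],
  [-1,-3.3,3.0,0,0,0,0.39],
  [-1,-3.9,3.6,0,0,0,0.46],
  [-1,-4.4,4.05,0,0,0,0.52],
  [-1,-4.8,4.4,0,0,0,0.57],
  [-1,-4.99,4.56,0,0,0,0.57],
  [-1,-4.99,4.56,0,0,0,0.57],
  [-1,-4.99,4.56,0,0,0,0.57],
])

```text
time_s: 25.5
ee_pos: [0.6797, -0.0956, 0.1968]
eef_rot: [-3.139, 0.001, 1.001]
force: [0.7, -0.3, -0.7]
grip_width: 0.0557
grip_force: 15.0
```

```bash
python3 look.py w9 2>/dev/null|tail -4;python3 go.py .680 -.096 .0745 1.0
```

```text
r none
g 3390 [0.6811 0.0787] ztop 0.0891 r 27.8 podyaw -0.136 555 rect [699.   65.7] [65.7 36.1] 34.8
b 3238 [ 0.6797 -0.0088] ztop 0.0891 r 27.9 podyaw 0.012 616 rect [713.   -8.6] [36.3 24.7] 89.4
y none
[-0.01  0.02  2.46] turn z 0.001
```

View pics/w9.png

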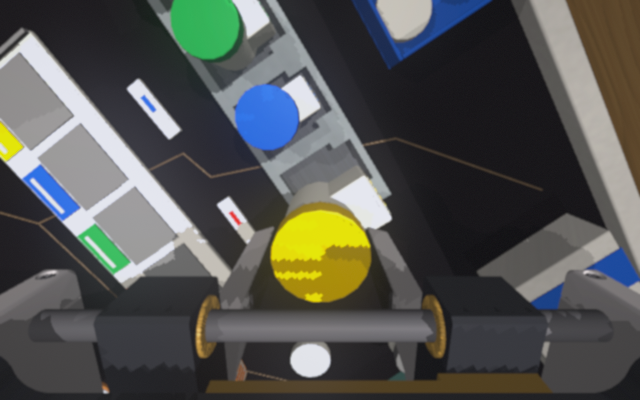

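The yellow pod at (362,203) lines up with the blue pod. Lowering into the right-end bay.

Emit:
move_arm([
  [-1,0,0,0.3,0,0,0],
  [-1,0,0,0.8,0,0,0],
  [-1,0,0,1.3,0,0,0],
  [-1,0,0,1.7,0,0,0],
  [-1,0,0,2.0,0,0,0],
  [-1,0,0,2.25,0,0,0],
  [-1,0,0,2.38,0,0,0],
  [-1,0,0,2.42,0,0,0],
  [-1,0,0,2.44,0,0,0],
  [-1,0,0,2.46,0,0,0],
  [-1,0,0,2.46,0,0,0],
])

```text
time_s: 26.65
ee_pos: [0.6805, -0.096, 0.0759]
eef_rot: [3.141, -0.0, 1.001]
force: [-0.4, 0.8, -0.8]
grip_width: 0.0554
grip_force: 15.0
```

Emit:
move_arm([
  [-1,0,0,0.02,0,0,0],
  [-1,0,0,0.035,0,0,0],
  [-1,0,0,0.035,0,0,0],
  [1,0,0,0.035,0,0,0],
  [1,0,0,0.035,0,0,0],
  [1,0,0,0.035,0,0,0],
  [1,0,0,0.035,0,0,0],
  [1,0,0,-0.5,0,0,0],
  [1,0,0,-1.2,0,0,0],
  [1,0,0,-2.0,0,0,0],
  [1,0,0,-2.8,0,0,0],
  [1,0,0,-3.2,0,0,0],
])

```text
time_s: 27.85
ee_pos: [0.6809, -0.0961, 0.2397]
eef_rot: [3.137, -0.002, 1.001]
force: [1.1, 0.4, 0.3]
grip_width: 0.0941
grip_force: 0.0
```

Emit:
move_arm([
  [1,0,-0.5,-0.5,0,0,0],
  [1,0,-1.2,-1.0,0,0,0],
  [1,0,-1.2,-1.0,0,0,0],
  [1,0,-1.2,-1.0,0,0,0],
])

```text
time_s: 28.25
ee_pos: [0.6298, -0.0634, 0.2861]
eef_rot: [3.14, -0.0, 1.001]
force: [0.8, -1.4, -0.7]
grip_width: 0.0939
grip_force: 0.0
```

```bash
python3 look.py w10 2>/dev/null
python3 - <<'E'
from h import *
im,d=ctrl.camera("side");cv2.imwrite("pics/side_end.png",im[...,::-1])
E
```

```text
[ 0.62976621 -0.06342071  0.28614361] [ 3.14034808e+00 -4.69807100e-04  1.00123808e+00] rack ((688.7671508789062, 17.576766967773438), (336.5174560546875, 107.22215270996094), 89.8103256225586)
r 17 [0.6664 0.1447] ztop 0.0791 r 6.3 podyaw nan 0 rect [669.8 150.3] [11.8 42.5] 58.0
g 1708 [0.6811 0.0786] ztop 0.0894 r 27.8 podyaw -0.002 402 rect [704.3  67.1] [69.3 34.7] 41.0
b 1810 [ 0.6798 -0.0088] ztop 0.0892 r 27.7 podyaw 0.013 348 rect [715.9  -8.5] [19.2 35.7] 1.4
y 1468 [ 0.6809 -0.0963] ztop 0.0892 r 27.8 podyaw 0.048 306 rect [701.5 -84.3] [35.1 69.7] 54.7
```

View pics/side_end.png

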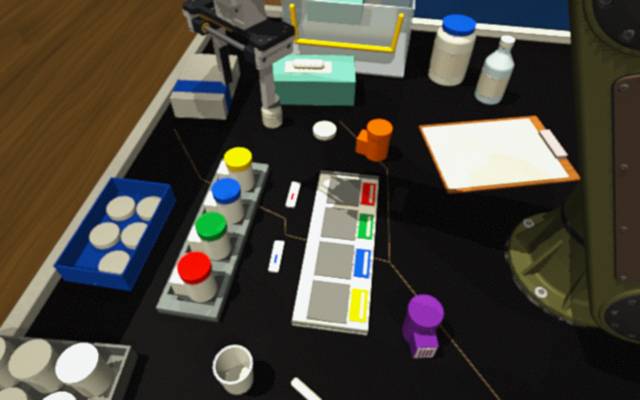

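The rack now reads, from the left end: red (195,268), green (211,226), blue (227,188), yellow (238,160). That is the reverse of the cards. All four cups are seated and the gripper is clear.

```bash
python3 -c "from station import ctrl; print(ctrl.hand_in())"
```

```text
the job is handed in; nothing more can be done
None
```

I moved all four cups into the rack in reverse card order (red, green, blue, yellow from the left end), each upright and fully home with its pod in the notch, and handed the job in at about 28 s; no verdict was returned.

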